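Load a rail blank in the dowel-drilling fixture and feed the jaw up to it

ROBOT

A 7-joint arm with a two-finger parallel gripper is mounted at the origin on the work surface. World frame = base frame: x ahead of the robot, y to its left, z up, the work surface at z = 0. Lengths are in m, angles in rad, forces in N, time in s.
With the tool pointing down it reaches from about 0.425 to 0.875 m from the base axis. Payload 4.7 kg.
Tool frame: the origin (TCP) lies at the very end of the fingers, on their centre line; the grasp point (between the pads) lies behind it (ctrl.tcp_to_grasp is the y of the grasp point in the tool frame, in m); y points along the fingers, x is the direction in which the jaws open and shut, and the axes are right-handed (so a half turn about y gives the same grasp; the last joint's range is limited). The gripper opens to 87 mm and grips with 3 to 60 N. Pads are 19 mm wide; open, the fingers measure 117 mm over their backs; the gripper's body (75 mm by 190 mm) begins 51 mm behind the grasp point.
Start: joints at [1.247, 0.321, -0.07, 1.45, 0.023, 1.371, -0.057], TCP at [0.215, -0.613, 0.223] pointing down, gripper open.
Joint ranges: [-2.86, 2.86], [-0.3, 2.09], [-1.38, 1.24], [0.06, 2.45], [-1.56, 4.7], [0.09, 2.05], [-2.69, 2.69]. Speed limits (rad/s): [2.57, 2.57, 3.14, 3.14, 3.14, 3.14, 3.14].

INTERFACE

Orientations are given as a rotation vector (axis times angle).
In Python, from bench import ctrl, get_image, workorder gives the robot as it stands.
- The arm moves only by the tool drive_tool, never from a script. Its argument "increments" is text: rows parted by semicolons, each of 5 numbers parted by spaces: the shift along the tool's x, y, z in mm, then the turn about the tool's y in degrees, then the closure in counts, from 0 (fully open) to 255 (shut). In form: tx ty tz yaw fingers; .... A call has 1 to 20 rows; each row shifts and turns the commanded pose from where the row before left it, along the tool's axes as they then stand; what a row does not reach is not made up. A row lasts 1/8 s, in which the tool goes at most 62.5 mm and 10.7 degrees, less where a joint would pass 70% of its speed; a pose out of reach is approached as far as the arm can. A call is refused whole if a number of a shift passes 62.5 or a number of a turn 10.7, either way. A call with a gripper value outside its range is refused whole. The fingers move at their own pace and stop on an object; "squeeze" is the grip in N (left out, the last holds). Time passes only in rows, so rows that do not move let the fingers close. It gives the time, the measured TCP pose, the force and the opening at its end, in the units of the state.
- ctrl.get_state(): the state, without advancing time (a new reading comes with each control period).
- get_image(name): name is "scene" or "top" or "wrist"; returns a dict with "img" (480x640x3 uint8, red, green, blue), "mtx" (3x3 intrinsics, pixels), "camera_from_world" (4x4, takes a point from world to camera coordinates). Camera axes: x right, y up, looking along -z (the intrinsics and any distortion apply to the point x, -y, -z); pixel columns grow to the right and rows downward; lengths in m; the calibration is good to about 2 mm. The wrist camera is an equidistant fisheye: a pixel r from the principal point sees the ray r / f radians off the axis. A picture is of the moment at which its call begins. There is no depth.
- workorder.close_job(): hands the job in, once; it reports no verdict.
The state is a dict: "time": time; "joint_positions": joint angles; "qd": joint speeds; "joint_torque": joint torques, N m; "position": TCP position; "tool_rot": TCP orientation; "ft_force": force on the tool from outside, world axes, zero at the start; "torque": the same for the moment, N m; "grip_width": opening from 0.0 (shut) to 1.0 (fully open).
Only numpy, scipy, OpenCV 4.12 (cv2) and the standard library are available. Lean on these libraries where they do the work, as an engineer would, in place of code of your own. Each camera call takes 0.05 s, during which the arm holds its last target.

TASK

Set the long pine blank down in the channel of the drilling fixture, between the bush block and the jaw, and let go of it. Then feed the carriage by its black knob, which travels along as you turn it clockwise, until the jaw has pushed the blank fully home against the stop screw of the bush block and holds it snugly: about 10 newtons, never over 20 or the pine dents. Work the carriage by the knob, not by shoving the casting, leave the glue, cup, offcut and screwdriver where they are, and let go of everything.

Things in the scene. Friction and masses are not known exactly. Their poses are not given: they have to be found in the camera images.
- fixture: Drilling fixture screwed to the bench: wooden board 170 x 320 x 18 mm. Origin: underside, on the channel's centreline; z up, y along the channel. Two aluminium rails form a channel 34 mm wide centred on x = 0, 4 mm wider each side at the top; floor at z = 18 mm, rail tops at 30 mm. Bush block at the -y end, carriage with jaw and knob at the +y end. A steel rack lies outside the +x rail. Fixed.
- bush_block: Dark steel block 80 x 38 x 45 mm with two guide bushes, bolted across the channel. Origin: on the channel floor, centreline, at the foot of the flat face looking to +y (to the jaw). Axes as the fixture. A stiff steel stop screw, 9 mm thick, stands out of this face 22.5 mm above the origin, by 2 to 12 mm, set differently each time and not reported: the blank's end must bear on it. Fixed.
- jaw: Carriage casting: grey saddle 100 x 64 mm over both rails and a steel jaw plate in the channel with a rubber-faced pad 28 mm wide, sprung at 15 N per mm (3 mm travel). Origin: channel floor level, centreline, at the free pad's face, which looks to -y (the bush block); jaw top 31.5 mm, saddle top 26 mm above it. Axes as the fixture; travels along y only. Over 20 N dents the pine; 10 N is right.
- feed_knob: Black knob 44 mm across, 30 mm high, upright axis, 46.5 mm to +x and 44 mm to +y of the jaw's origin, travelling with it. Origin: centre of its underside, 52 mm over the bench, 8 mm over the saddle. Clockwise from above, its pinion rolls on the rack: knob and jaw go 12 mm per rad to fixture -y. Turning takes 0.25 N m, and 0.012 more per N of jaw pressure. It stays, still pressing, where left.
- blank: The long pine blank, a plain bar 28 (x) x 120 (y) x 45 (z) mm, 80 g, standing on its 28 mm wide edge. Origin: centre of its underside; y along its length. Either end may face the bush block.
- offcut: Bystander: short pine offcut 28 x 60 x 45 mm. Origin at its underside.
- glue: Bystander: white bottle, 60 mm across, 160 mm high. Origin at its underside.
- cup: Bystander: white cup, 72 mm across, 90 mm high. Origin at its underside.
- driver: Bystander: screwdriver with a red handle, lying flat.
Things that resemble listed ones, but are neither listed nor needed, are in the scene too. Leave any white look-alike of the blank alone.

How it is judged:
On the way, in this order (a step that is already met when the one before it is completed fails the run):
1. the blank lies on the channel floor between bush block and jaw, let go (x of blank in the frame of fixture between -0.005 and 0.005 m and z of blank in the frame of fixture below 0.0205 m and y of blank in the frame of bush_block above 0.056 m and y of blank in the frame of jaw below -0.056 m and contact force between the fingers and blank below 0.1 N), for 0.2 s.
2. with the fingers on the knob, the jaw has brought the blank to bear on the bush block's stop screw (contact force between the fingers and feed_knob above 1 N and contact force between jaw and blank above 5 N and contact force between blank and bush_block above 5 N), for 0.2 s.
At the end, for the whole second after the job is handed in: The blank lies on the channel floor (within 2.5 mm), along the channel (within 0.05 rad), its end on the stop screw of the bush block (so within 14 mm of the block's face), held between jaw and bush block with 5 to 20 N, all at rest (x of blank in the frame of fixture between -0.005 and 0.005 m and z of blank in the frame of fixture below 0.0205 m and angle between the y axis of blank and the y axis of fixture, either way round below 0.05 rad and y of blank in the frame of bush_block below 0.074 m and contact force between jaw and blank between 5 and 20 N and contact force between blank and bush_block above 5 N and linear speed of each of blank, jaw below 0.01 m/s); the robot touches nothing.
It fails at once if the jaw presses the pine with more than 20 N (dented) (contact force between jaw and blank above 20 N).
It fails at once if the robot shoves or grips the jaw casting itself with more than 10 N ((contact force between the fingers and jaw above 10 N and contact force between the fingers and feed_knob below 0.5 N) or (contact force between the arm and jaw above 10 N and contact force between the fingers and feed_knob below 0.5 N)).
It fails at once if a bystander is moved by more than 30 mm (distance of any of offcut, glue, cup, driver from where it was at the start of the episode above 0.03 m).
It also fails if it takes over 72 s, if anything falls off the work surface, if the arm or the gripper's body presses on something with over 40 N, if the wrist force passes 120 N, or if a joint passes its speed limit or range.

## Working session

There is one attempt and no reset: what is moved stays moved. The work goes in short steps, Python scripts to look and compute and a tool call to move; the robot and the scene stay as the last step left them, time stands still between calls to the robot, and variables do not carry over. Pictures are saved under pics/ and viewed, and the job is handed in when it is done.

Besides the shell and the picture viewer there is one more tool, called by a JSON object that holds its "method" and its "body", one argument or row to a line. drive_tool: Moves the arm, as the interface text tells. Its arguments: {"type":"object","properties":{"increments":{"type":"string"},"squeeze":{"type":"number"}},"required":["increments"]}

```bash
mkdir -p pics; ls
python3 - <<'E'
from bench import ctrl,get_image
import cv2,numpy as np
s=ctrl.get_state(); print(s); print(ctrl.tcp_to_grasp)
for n in ["scene","top","wrist"]:
    d=get_image(n); cv2.imwrite(f"pics/{n}0.png",d["img"][:,:,::-1]); print(n,d["mtx"],d["camera_from_world"],[k for k in d])
E
```

```text
pics
{'time': 0.0, 'joint_positions': array([ 1.24710139,  0.32181954, -0.07012319,  1.45167182,  0.02260804,
        1.37080435, -0.05689664]), 'qd': array([ 0.00103603,  0.00015956, -0.00024814,  0.0010129 , -0.00049172,
        0.00107713, -0.00124648]), 'joint_torque': array([-1.91778163e-04, -4.91289461e+01, -4.03922852e-01, -3.12528849e+01,
       -6.40218286e-02,  4.39026486e-02,  1.86454999e-04]), 'position': array([ 0.21520298, -0.61275175,  0.22146567]), 'tool_rot': array([-1.34925011,  0.95799847, -0.95532547]), 'ft_force': array([-0.1729984 ,  0.15562486, -0.33526248]), 'torque': array([ 0.00955837,  0.01967024, -0.04981223]), 'grip_width': 0.9984635470145182}
-0.0187
scene [[496.13584009   0.         322.60065429]
 [  0.         496.13584009 233.27539603]
 [  0.           0.           1.        ]] [[ 0.16069828  0.98674707 -0.02250092 -0.07033783]
 [-0.56369387  0.11046708  0.81856353  0.26843724]
 [ 0.81020077 -0.11885812  0.57397514 -1.65597494]
 [ 0.          0.          0.          1.        ]] ['img', 'mtx', 'camera_from_world']
top [[507.37200145   0.         313.68855086]
 [  0.         507.37200145 243.62165853]
 [  0.           0.           1.        ]] [[-0.00233172 -0.9999843   0.00509483 -0.00127339]
 [ 0.98474225 -0.0014096   0.17401356 -0.58314827]
 [-0.17400365  0.00542285  0.98473008 -1.17899515]
 [ 0.          0.          0.          1.        ]] ['img', 'mtx', 'camera_from_world']
wrist [[371.64829954   0.         319.55348707]
 [  0.         371.64829954 237.90464111]
 [  0.           0.           1.        ]] [[ 3.31190214e-01 -9.43563931e-01 -3.88036297e-04 -6.50349666e-01]
 [ 9.14784060e-01  3.21189242e-01 -2.44964476e-01  2.89108377e-02]
 [ 2.31264277e-01  8.07748676e-02  9.69531977e-01 -3.87894255e-01]
 [ 0.00000000e+00  0.00000000e+00  0.00000000e+00  1.00000000e+00]] ['img', 'mtx', 'camera_from_world']
```

View pics/scene0.png

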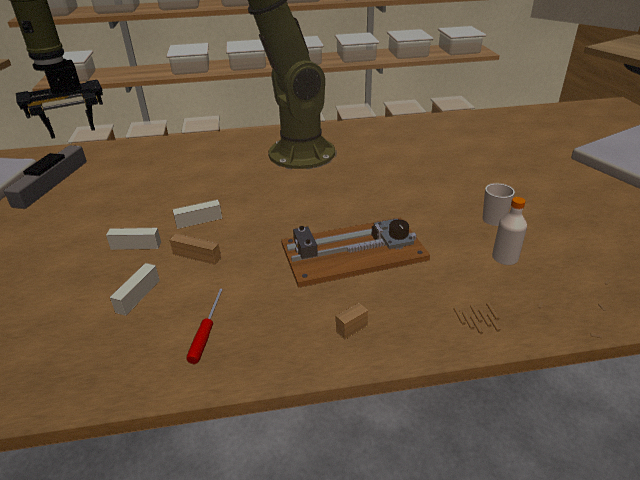

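View pics/top0.png

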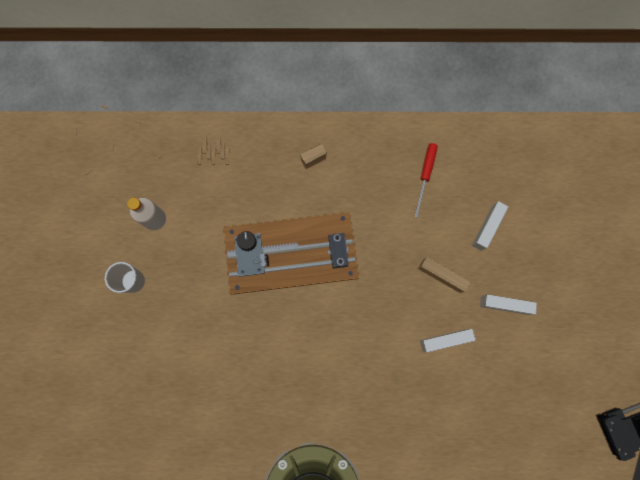

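View pics/wrist0.png

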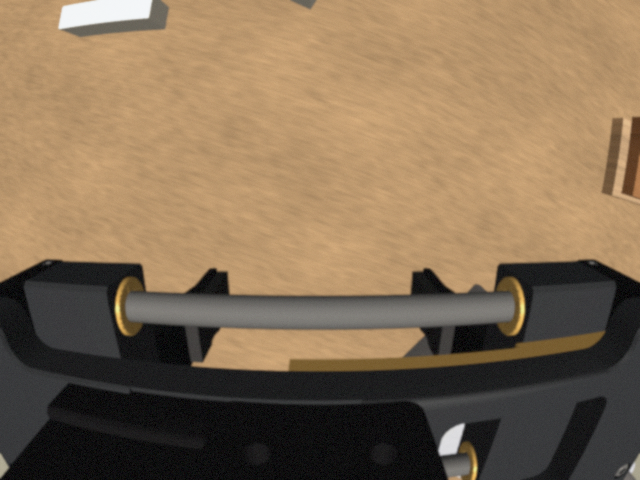

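```bash
cat > h.py <<'E'
import numpy as np,cv2
from scipy.spatial.transform import Rotation as R
from bench import ctrl,get_image
def ray(d,u,v,fish=False):
    K=d["mtx"];T=d["camera_from_world"];a=(u-K[0,2])/K[0,0];b=(v-K[1,2])/K[1,1]
    if fish:
        r=np.hypot(a,b);s=np.sinc(r/np.pi);c=np.array([a*s,-b*s,-np.cos(r)])
    else: c=np.array([a,-b,-1.])
    Rm=T[:3,:3];return -Rm.T@T[:3,3],Rm.T@c
def onz(d,u,v,z,fish=False):
    o,r=ray(d,u,v,fish);return o+r*(z-o[2])/r[2]
def proj(d,p,fish=False):
    T=d["camera_from_world"];c=T[:3,:3]@p+T[:3,3];x,y,z=c[0],-c[1],-c[2];K=d["mtx"]
    if fish:
        th=np.arctan2(np.hypot(x,y),z);h=np.hypot(x,y);a,b=th*x/h,th*y/h
    else:a,b=x/z,y/z
    return np.array([K[0,0]*a+K[0,2],K[1,1]*b+K[1,2]])
E
python3 - <<'E'
import cv2
t=cv2.imread("pics/top0.png");s=cv2.imread("pics/scene0.png")
cv2.imwrite("pics/tfix.png",cv2.resize(t[205:300,215:365],None,fx=5,fy=5,interpolation=cv2.INTER_CUBIC))
cv2.imwrite("pics/tblank.png",cv2.resize(t[240:310,405:485],None,fx=8,fy=8,interpolation=cv2.INTER_CUBIC))
cv2.imwrite("pics/sfix.png",cv2.resize(s[205:295,275:435],None,fx=5,fy=5,interpolation=cv2.INTER_CUBIC))
E
```

```text
(no output)
```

View pics/tfix.png

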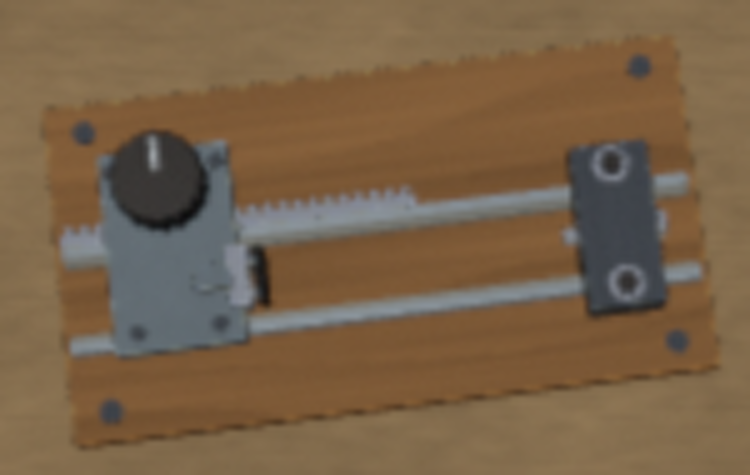

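View pics/tblank.png

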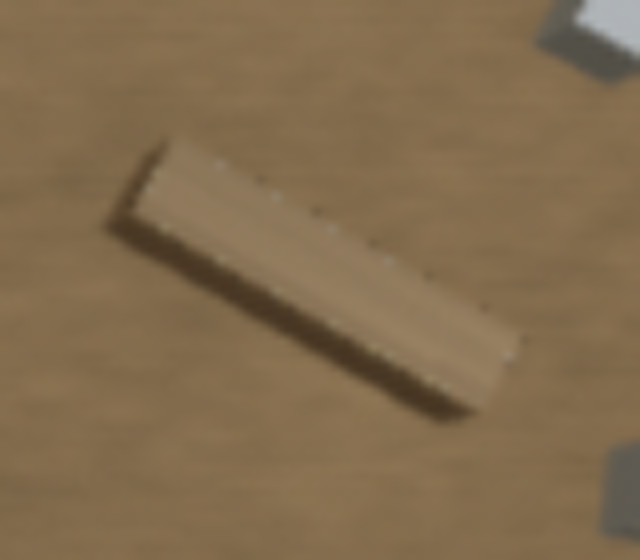

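View pics/sfix.png

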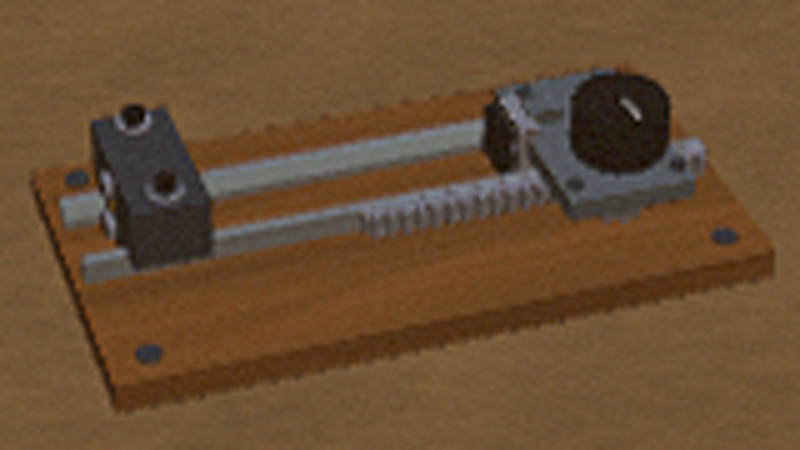

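Run:
```python
from h import *
d=get_image("top")
f=lambda p,s,o:((p[0]+.5)/s-.5+o[0],(p[1]+.5)/s-.5+o[1])
def q(pts,s,o,z):
    return np.array([onz(d,*f(p,s,o),z) for p in pts])
np.set_printoptions(precision=4,suppress=True)
b=q([(43,108),(678,37),(718,370),(75,447)],5,(215,205),.018);print(b,b.mean(0),[np.linalg.norm(b[i]-b[i-1]) for i in range(4)])
e=(b[0]+b[3]-b[1]-b[2]);print("yaw fix",np.degrees(np.arctan2(-e[0],e[1])))
c=q([(175,140),(522,343),(487,410),(130,208)],8,(405,240),.045);print(c,c.mean(0),[np.linalg.norm(c[i]-c[i-1]) for i in range(4)])
e=(c[0]+c[3]-c[1]-c[2]);print("yaw blank",np.degrees(np.arctan2(-e[0],e[1])))
print("knob",q([(158,178)],5,(215,205),.082))
print("bush foot/top edge y+",q([(568,150),(588,314),(648,140),(665,305)],5,(215,205),.063))
print("screw tip",q([(565,237)],5,(215,205),.045))
print("pad face",q([(262,248),(268,303)],5,(215,205),.045))
s=ctrl.get_state();Rm=R.from_rotvec(s["tool_rot"]).as_matrix();print(Rm)
```

```text
[[ 0.6336  0.2239  0.018 ]
 [ 0.6698 -0.0947  0.018 ]
 [ 0.5014 -0.1119  0.018 ]
 [ 0.4642  0.2034  0.018 ]] [0.5672 0.0552 0.018 ] [np.float64(0.17068382546157299), np.float64(0.32068099339068157), np.float64(0.16925536220378243), np.float64(0.3175303033644169)]
yaw fix 6.60228476294971
[[ 0.5507 -0.2761  0.045 ]
 [ 0.4888 -0.3781  0.045 ]
 [ 0.4686 -0.3665  0.045 ]
 [ 0.5299 -0.2616  0.045 ]] [ 0.5095 -0.3206  0.045 ] [np.float64(0.025328739159411924), np.float64(0.1193548228697243), np.float64(0.02325445430519374), np.float64(0.12146112866860283)]
yaw blank -30.769752142429763
knob [[0.5861 0.1573 0.082 ]]
bush foot/top edge y+ [[ 0.6031 -0.0373  0.063 ]
 [ 0.5235 -0.0463  0.063 ]
 [ 0.6079 -0.0759  0.063 ]
 [ 0.5277 -0.083   0.063 ]]
screw tip [[ 0.5635 -0.0362  0.045 ]]
pad face [[0.5583 0.111  0.045 ]
 [0.5314 0.1077 0.045 ]]
[[ 0.3314 -0.0005  0.9435]
 [-0.9435  0.0011  0.3314]
 [-0.0012 -1.     -0.0001]]
```

{"method": "drive_tool", "body": {
  "increments": "-18 7 37.5 0 0;-18 7 37.5 0 0;-18 7 37.5 0 0;-18 7 37.5 0 0;-18 7 37.5 0 0;-18 7 37.5 0 0;-18 7 37.5 0 0;-18 7 37.5 0 0;-18 7 37.5 0 0;-18 7 37.5 0 0;0 0 0 -8 0;0 0 0 -8 0;0 0 0 -8 0;0 0 0 -8 0;0 0 0 -8 0;0 0 0 0 0;0 0 0 0 0"
}}

```text
time: 2.33
position: [0.5095, -0.3192, 0.1524]
tool_rot: [-1.529, 0.421, -0.421]
ft_force: [-0.9, 0.3, 0.5]
grip_width: 0.999
```

Run:
```python
from h import *
d=get_image("wrist"); cv2.imwrite("pics/w1.png",d["img"][:,:,::-1])
s=ctrl.get_state();print(s["time"],s["position"],s["joint_positions"]);print(R.from_rotvec(s["tool_rot"]).as_matrix().round(4))
o,_=ray(d,0,0,True);print("cam",o)
```

```text
2.375 [ 0.5094797  -0.31920561  0.15246594] [ 0.85148947  0.28729    -0.39919681  1.65695866  0.11762173  1.22118283
 -0.11011177]
[[ 8.594e-01 -1.000e-04  5.113e-01]
 [-5.113e-01 -1.000e-04  8.594e-01]
 [-1.000e-04 -1.000e+00 -1.000e-04]]
cam [ 0.54400979 -0.26255118  0.31378158]
```

View pics/w1.png

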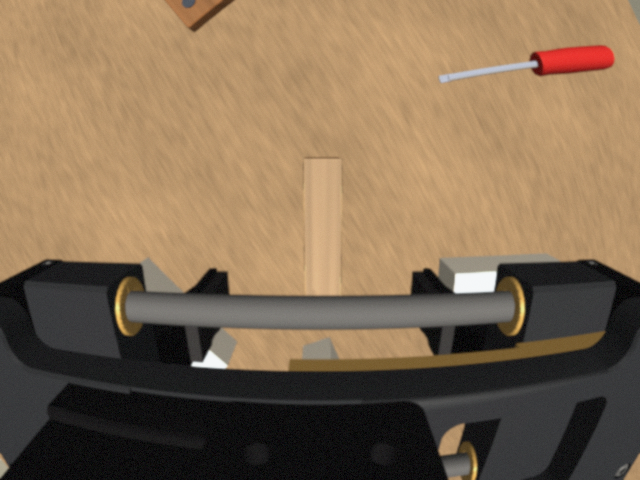

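```bash
python3 - <<'E'
from h import *
d=get_image("wrist");i=d["img"].astype(int)
for r in (170,200,240,280): print(r,[tuple(i[r,c]) for c in (296,300,302,304,306,320,338,340,342,344,348)])
print([tuple(i[r,322]) for r in range(152,164)])
s=ctrl.get_state();M=R.from_rotvec(s["tool_rot"]).as_matrix()
for p in [(303.5,160),(341,160),(303.5,285),(341.5,285)]:
    w=onz(d,*p,.045,True);print(w, M.T@(w-s["position"]))
E
python3 - <<'E'
import cv2
t=cv2.imread("pics/w1.png");cv2.imwrite("pics/w1c.png",cv2.resize(t[140:300,280:370],None,fx=5,fy=3.7,interpolation=cv2.INTER_CUBIC))
E
```

```text
170 [(np.int64(188), np.int64(153), np.int64(111)), (np.int64(185), np.int64(152), np.int64(109)), (np.int64(170), np.int64(138), np.int64(100)), (np.int64(188), np.int64(155), np.int64(115)), (np.int64(200), np.int64(165), np.int64(124)), (np.int64(210), np.int64(173), np.int64(132)), (np.int64(202), np.int64(167), np.int64(128)), (np.int64(190), np.int64(157), np.int64(117)), (np.int64(169), np.int64(137), np.int64(100)), (np.int64(178), np.int64(143), np.int64(104)), (np.int64(182), np.int64(147), np.int64(105))]
200 [(np.int64(174), np.int64(144), np.int64(103)), (np.int64(179), np.int64(146), np.int64(104)), (np.int64(186), np.int64(151), np.int64(109)), (np.int64(206), np.int64(166), np.int64(120)), (np.int64(200), np.int64(164), np.int64(125)), (np.int64(209), np.int64(172), np.int64(130)), (np.int64(202), np.int64(164), np.int64(125)), (np.int64(205), np.int64(168), np.int64(126)), (np.int64(190), np.int64(155), np.int64(111)), (np.int64(185), np.int64(149), np.int64(108)), (np.int64(177), np.int64(143), np.int64(103))]
240 [(np.int64(198), np.int64(158), np.int64(116)), (np.
[... 1151 characters left out ...]
t64(145), np.int64(105)), (np.int64(168), np.int64(133), np.int64(96)), (np.int64(155), np.int64(121), np.int64(86)), (np.int64(168), np.int64(136), np.int64(101)), (np.int64(201), np.int64(164), np.int64(122)), (np.int64(209), np.int64(171), np.int64(129)), (np.int64(211), np.int64(173), np.int64(130)), (np.int64(209), np.int64(171), np.int64(131)), (np.int64(209), np.int64(172), np.int64(132))]
[ 0.52906685 -0.26573965  0.045     ] [-0.01051152  0.10751264  0.05596533]
[ 0.5522539  -0.27951519  0.045     ] [0.01645893 0.10751302 0.05597155]
[ 0.47943756 -0.34731034  0.045     ] [-0.01149345  0.10752701 -0.03951179]
[ 0.50475865 -0.36242927  0.045     ] [ 0.01799785  0.10752744 -0.03956994]
```

View pics/w1c.png

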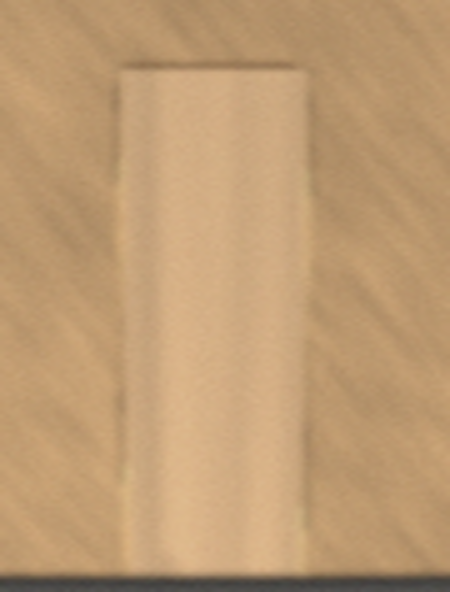

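{"method": "drive_tool", "body": {
  "increments": "2 20 -3 0 0;0 25 0 0 0;0 25 0 0 0;0 25 0 0 0;0 20 0 0 0;0 12 0 0 0;0 5 0 0 0;0 0 0 0 0;0 0 0 0 180;0 0 0 0 255;0 0 0 0 255;0 0 0 0 255;0 0 0 0 255;0 0 0 0 255;0 0 0 0 255",
  "squeeze": 20
}}

```text
time: 4.3
position: [0.5097, -0.3228, 0.0205]
tool_rot: [-1.53, 0.419, -0.419]
ft_force: [0.6, 0.4, 0.4]
grip_width: 0.319
```

{"method": "drive_tool", "body": {
  "increments": "0 -20 0 0 255;0 -40 0 0 255;0 -40 0 0 255;0 -30 0 0 255;-15 0 34 0 255;-15 0 34 0 255;-15 0 34 0 255;-15 0 34 0 255;-15 0 34 0 255;-15 0 34 0 255;-15 0 34 0 255;-15 0 34 0 255;-15 0 34 0 255;-10 0 25 0 255;0 0 0 -9.3 255;0 0 0 -9.3 255;0 0 0 -9.3 255;0 0 0 -9.3 255;0 0 0 0 255;0 0 0 0 255"
}}

```text
time: 6.8
position: [0.5539, 0.0358, 0.1512]
tool_rot: [-1.569, -0.088, 0.087]
ft_force: [-0.1, -0.2, -1.1]
grip_width: 0.322
```

Run:
```python
from h import *
d=get_image("wrist"); cv2.imwrite("pics/w2.png",d["img"][:,:,::-1])
d=get_image("top"); cv2.imwrite("pics/t2.png",cv2.resize(d["img"][200:305,210:370,::-1],None,fx=5,fy=5,interpolation=cv2.INTER_CUBIC))
s=ctrl.get_state();print(s["time"],s["position"],s["joint_positions"],s["ft_force"]);print(R.from_rotvec(s["tool_rot"]).as_matrix().round(4))
```

```text
6.9 [0.55376899 0.03587736 0.15089186] [ 0.51353008  0.23212763 -0.70726807  1.76327676  0.16120484  1.20455459
 -0.12574688] [ 0.26578706 -0.58526954 -0.8339633 ]
[[ 9.937e-01  4.000e-04 -1.125e-01]
 [ 1.125e-01 -3.000e-04  9.937e-01]
 [ 4.000e-04 -1.000e+00 -4.000e-04]]
```

View pics/w2.png

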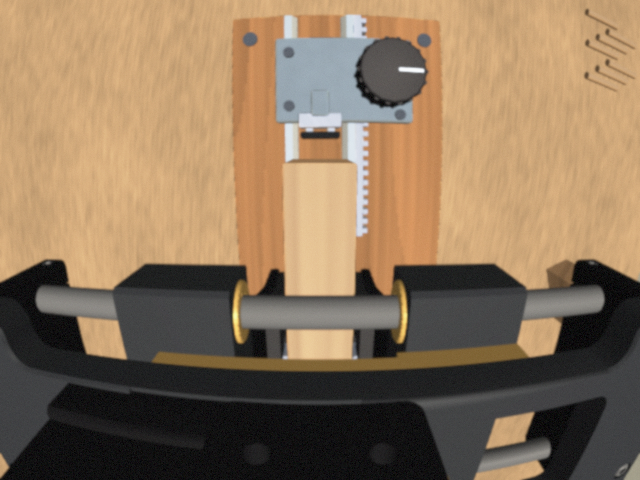

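View pics/t2.png

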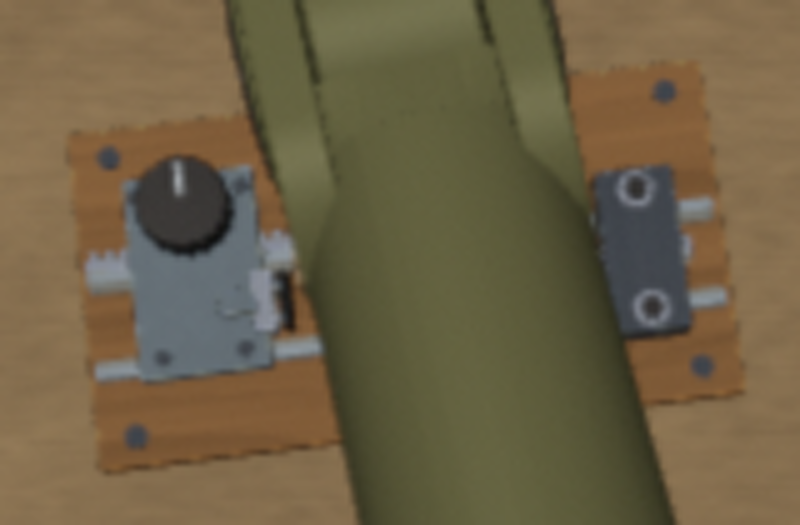

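Run:
```python
import cv2
t=cv2.imread("pics/w2.png");cv2.imwrite("pics/w2c.png",cv2.resize(t[5:175,225:445],None,fx=3.5,fy=3.5,interpolation=cv2.INTER_CUBIC))
```

```text
(no output)
```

View pics/w2c.png

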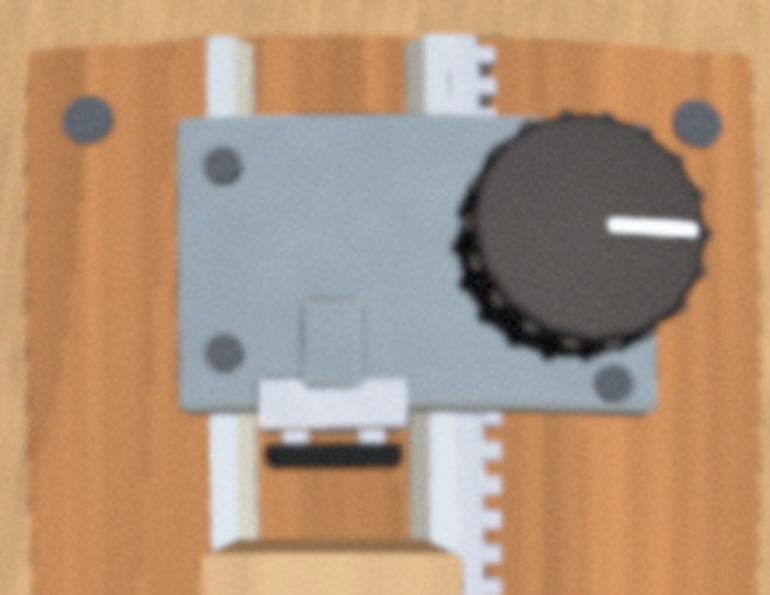

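Run:
```python
from h import *
np.set_printoptions(precision=4,suppress=True)
d=get_image("wrist")
s=ctrl.get_state();M=R.from_rotvec(s["tool_rot"]).as_matrix();p=s["position"];print(p)
def g(u,v,z):
    w=onz(d,(u+.5)/3.5-.5+225,(v+.5)/3.5-.5+5,z,True);return w,M.T@(w-p)*1e3
for n,a,b in [("floor500",(257,500,.018),(411,500,.018)),("top500",(238,500,.03),(430,500,.03)),("floor80",(253,80,.018),(410,80,.018)),("top80",(236,80,.03),(424,80,.03)),("pad",(265,466,.045),(400,466,.045)),("blank",(203,553,.1754),(463,553,.1754)),("knobTop",(478,227,.082),(707,227,.082)),("knobTopV",(592,113,.082),(592,340,.082)),("boardsides300",(28,300,.018),(755,300,.018))]:
    A,B=g(*a),g(*b);print(n,"w",(A[0]+B[0])/2,"tool",A[1],B[1],"mid",((A[1]+B[1])/2),"size",np.linalg.norm(A[1]-B[1]))
```

```text
[0.5537 0.0359 0.1507]
floor500 w [0.5476 0.0999 0.018 ] tool [-16.1689 132.7234  64.3732] [ 18.3587 132.7279  64.3579] mid [  1.0949 132.7257  64.3655] size 34.52751685719334
top500 w [0.5475 0.1    0.03  ] tool [-19.592  120.7229  64.4871] [ 21.7254 120.7284  64.4688] mid [  1.0667 120.7256  64.4779] size 41.3173425214784
floor80 w [0.536  0.1976 0.018 ] tool [-17.1254 132.6965 162.7364] [ 18.3199 132.7012 162.7197] mid [  0.5972 132.6989 162.728 ] size 35.44534409240064
top80 w [0.5361 0.1937 0.03  ] tool [-20.1051 120.6972 158.891 ] [ 20.6294 120.7026 158.8533] mid [  0.2621 120.6999 158.8721] size 40.73452608977132
pad w [0.5464 0.107  0.045 ] tool [-12.9866 105.7218  71.5009] [ 14.4392 105.7255  71.4846] mid [  0.7263 105.7237  71.4928] size 27.42576329858741
blank w [0.5476 0.0953 0.1754] tool [-13.0371 -24.675   59.7454] [ 14.2372 -24.6713  59.7281] mid [  0.6    -24.6732  59.7367] size 27.274267070524413
knobTop w [0.5875 0.1558 0.082 ] tool [ 26.2148  68.7155 114.0653] [ 67.9513  68.7203 116.5969] mid [ 47.083   68.7179 115.3311] size 41.813265841552756
knobTopV w [0.5871 0.1559 0.082 ] tool [ 46.9901  68.7121 136.8307] [46.5075 68.7236 94.2035] mid [ 46.7488  68.7178 115.5171] size 42.62994549246665
boardsides300 w [0.5559 0.1498 0.018 ] tool [-68.233  132.7035 112.0219] [ 98.2885 132.7251 114.0396] mid [ 15.0278 132.7143 113.0308] size 166.53368364097787
```

{"method": "drive_tool", "body": {
  "increments": "0.4 25 0 -0.2 255;0 25 0 0 255;0 25 0 0 255;0 15 0 0 255;0 8 0 0 255;0 5 0 0 255;0 3 0 0 255;0 3 0 0 255;0 2 0 0 255;0 0 0 0 255;0 0 0 0 255"
}}

```text
time: 8.32
position: [0.5542, 0.036, 0.0397]
tool_rot: [-1.569, -0.093, 0.092]
ft_force: [-0.6, -0.8, 0.1]
grip_width: 0.323
```

{"method": "drive_tool", "body": {
  "increments": "0 0.7 0 0 255;0 0 0 0 255;0 0 0 0 150;0 0 0 0 120;0 0 0 0 120;0 0 0 0 120"
}}

```text
time: 9.07
position: [0.5542, 0.0359, 0.0389]
tool_rot: [-1.569, -0.093, 0.092]
ft_force: [-0.1, -0.7, 0.1]
grip_width: 0.524
```

{"method": "drive_tool", "body": {
  "increments": "0 0 0 0 90;0 -10 0 0 90;0 -30 0 0 60;0 -35 0 0 0;0 -35 0 0 0;0 0 -40 0 0;0 0 0 0 0;0 0 0 0 0"
}}

```text
time: 10.07
position: [0.5587, -0.0034, 0.1491]
tool_rot: [-1.568, -0.092, 0.092]
ft_force: [-0.7, 1.2, 0.4]
grip_width: 0.998
```

Run:
```python
from h import *
d=get_image("wrist"); cv2.imwrite("pics/w3.png",d["img"][:,:,::-1])
s=ctrl.get_state();print(s["time"],s["position"],s["ft_force"],s["torque"]);print(R.from_rotvec(s["tool_rot"]).as_matrix().round(4))
i=d["img"][5:285,215:445,::-1];cv2.imwrite("pics/w3c.png",cv2.resize(i,None,fx=2,fy=2,interpolation=cv2.INTER_CUBIC))
```

```text
10.125 [ 0.55862605 -0.00279234  0.14899745] [-0.12591996 -0.00337559  0.40707054] [ 0.02189057 -0.16431037 -0.04203347]
[[ 9.930e-01 -0.000e+00 -1.185e-01]
 [ 1.185e-01  5.000e-04  9.930e-01]
 [ 0.000e+00 -1.000e+00  5.000e-04]]
```

View pics/w3c.png

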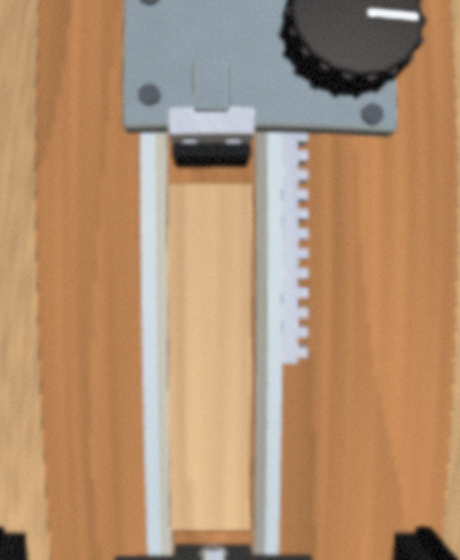

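Run:
```python
from h import *
d=get_image("wrist")
s=ctrl.get_state();M=R.from_rotvec(s["tool_rot"]).as_matrix();p=s["position"]
def g(u,v,z):
    w=onz(d,(u+.5)/2-.5+215,(v+.5)/2-.5+5,z,True);return (M.T@(w-p)*1e3).round(1)
for n,a in [("L+",(168,183,.063)),("R+",(253,183,.063)),("L-",(171,529,.063)),("R-",(250,529,.063)),("bush",(210,547,.063)),("bushfar",(116,557,.063)),("padtop front",(211,147,.045)),("pad bottom front",(211,166,.02)),("floor",(170,175,.018)),("floor",(254,175,.018))]: print(n,g(*a))
i=d["img"][255:300,255:385,::-1];cv2.imwrite("pics/w3d.png",cv2.resize(i,None,fx=6,fy=6,interpolation=cv2.INTER_CUBIC))
```

```text
L+ [-13.   86.   98.7]
R+ [14.9 85.9 98.7]
L- [-13.1  85.9 -19.9]
R- [ 14.7  85.9 -19.9]
bush [  0.6  85.9 -26.7]
bushfar [-33.   85.9 -30.6]
padtop front [  1.1 104.  114.2]
pad bottom front [  1.2 129.  111.1]
floor [-14.7 131.  107.9]
floor [ 17.9 131.  107.9]
```

View pics/w3d.png

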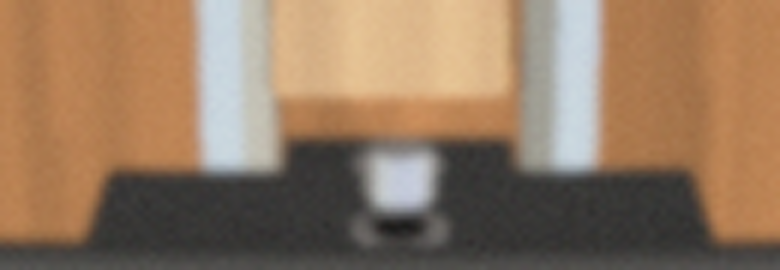

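Run:
```python
from h import *
d=get_image("wrist")
s=ctrl.get_state();M=R.from_rotvec(s["tool_rot"]).as_matrix();p=s["position"]
def g(u,v,z):
    w=onz(d,(u+.5)/6-.5+255,(v+.5)/6-.5+255,z,True);return (M.T@(w-p)*1e3).round(1)
for n,a in [("floor edge",(400,138,.018)),("railtop edge",(200,172,.03)),("board edge",(110,172,.018)),("tip top edge",(400,150,.045)),("tip",(400,150,.0405)),("screw base top",(400,208,.045)),("hole centre",(400,228,.0405))]: print(n,g(*a))
print([g(u,150,.0405) for u in (362,440)])
```

```text
floor edge [  2.  130.8 -42.6]
railtop edge [-25.1 118.8 -43.1]
board edge [-38.9 130.8 -47.9]
tip top edge [  1.8 103.8 -34.2]
tip [  1.8 108.3 -35.9]
screw base top [  1.8 103.8 -42.2]
hole centre [  1.8 108.3 -46.8]
[array([ -3.1, 108.3, -35.9]), array([  7. , 108.3, -35.9])]
```

{"method": "drive_tool", "body": {
  "increments": "11.75 0 38.6 0 0;11.75 0 38.6 0 0;11.75 0 38.6 0 0;11.75 0 38.6 0 0;0 0 0 -10 0;0 0 0 -10 0;0 0 0 -10 0;0 0 0 -10 0;0 0 0 -10 0;0 0 0 -10 0;0 0 0 0 0;0 0 0 0 0"
}}

```text
time: 11.72
position: [0.5871, 0.1555, 0.1487]
tool_rot: [-1.375, -0.904, 0.904]
ft_force: [0.3, 0.1, 0.1]
grip_width: 1.001
```

Run:
```python
from h import *
d=get_image("wrist"); cv2.imwrite("pics/w4.png",d["img"][:,:,::-1])
s=ctrl.get_state();print(s["time"],s["position"],s["joint_positions"],s["ft_force"],s["torque"]);print(R.from_rotvec(s["tool_rot"]).as_matrix().round(4))
print("knob top pred px",proj(d,np.array([.587,.1563,.082]),True))
```

```text
11.775 [0.58719529 0.15536078 0.14878605] [ 0.43267862  0.42380895 -0.92642616  1.63164387  0.35207978  1.2641362
  0.60396654] [ 0.81049002  0.51562965 -0.75736569] [ 0.03899437 -0.11373336 -0.07483436]
[[ 3.964e-01 -1.000e-04 -9.181e-01]
 [ 9.181e-01 -0.000e+00  3.964e-01]
 [-1.000e-04 -1.000e+00  1.000e-04]]
knob top pred px [321.54080017 249.41989541]
```

View pics/w4.png

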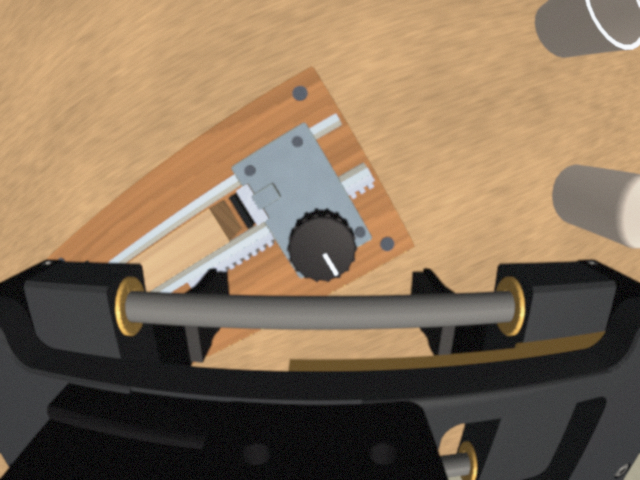

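Run:
```python
import cv2
t=cv2.imread("pics/w4.png");cv2.imwrite("pics/w4c.png",cv2.resize(t[200:295,275:365],None,fx=6,fy=6,interpolation=cv2.INTER_CUBIC))
```

```text
(no output)
```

View pics/w4c.png

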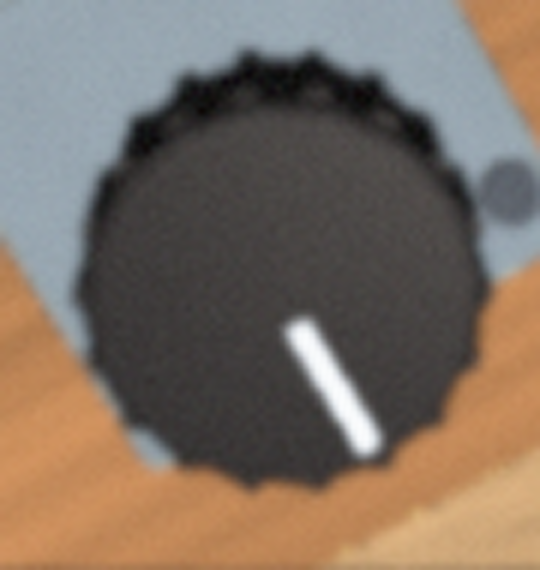

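{"method": "drive_tool", "body": {
  "increments": "0.8 25 0.5 0 0;0 25 0 0 0;0 25 0 0 0;0 13 0 0 0;0 6 0 0 0;0 0 0 0 0;0 0 0 0 0"
}}

```text
time: 12.65
position: [0.5878, 0.1563, 0.0557]
tool_rot: [-1.375, -0.906, 0.904]
ft_force: [-0.1, 0.1, 0.9]
grip_width: 1.001
```

```bash
cat > st.py <<'E'
from h import *
s=ctrl.get_state();M=R.from_rotvec(s["tool_rot"]).as_matrix()
print("t",s["time"],"p",s["position"].round(4),"ang %.2f"%np.degrees(np.arctan2(M[1,0],M[0,0])),"F",s["ft_force"].round(2),"T",s["torque"].round(3),"w",round(s["grip_width"]*87,1),"tq7",s["joint_torque"].round(2)[-1], "q",s["joint_positions"].round(2)[[4,5,6]])
E
python3 st.py
```

```text
t 12.65 p [0.5878 0.1563 0.0557] ang 66.74 F [-0.05  0.08  0.93] T [ 0.096 -0.113  0.041] w 87.1 tq7 -0.0 q [0.44 1.11 0.54]
```

{"method": "drive_tool", "body": {
  "increments": "0 0 0 0 90;0 0 0 0 255;0 0 0 0 255;0 0 0 0 255;0 0 0 0 255;0 0 0 0 255",
  "squeeze": 30
}}

```text
time: 13.4
position: [0.5875, 0.1568, 0.0549]
tool_rot: [-1.374, -0.907, 0.904]
ft_force: [-0.4, 1.9, -2.0]
grip_width: 0.497
```

```bash
python3 st.py
```

```text
t 13.4 p [0.5875 0.1568 0.0549] ang 66.78 F [-0.4   1.88 -1.95] T [ 0.511 -0.483 -0.059] w 43.3 tq7 0.04 q [0.44 1.11 0.54]
```

{"method": "drive_tool", "body": {
  "increments": "-1.05 0 -0.7 6 255;-1 0 -0.8 6 255;-0.9 0 -0.9 6 255;0 0 0 0 255"
}}

```text
time: 13.9
position: [0.5879, 0.1529, 0.0549]
tool_rot: [-1.466, -0.666, 0.665]
ft_force: [1.3, 2.1, -0.8]
grip_width: 0.5
```

```bash
python3 st.py
python3 - <<'E'
from h import *
d=get_image("wrist"); cv2.imwrite("pics/w5.png",d["img"][:,:,::-1])
E
```

```text
t 13.9 p [0.5879 0.1529 0.0549] ang 48.81 F [ 1.3   2.14 -0.82] T [ 0.513 -0.352 -0.282] w 43.5 tq7 0.01 q [0.4  1.1  0.27]
```

View pics/w5.png

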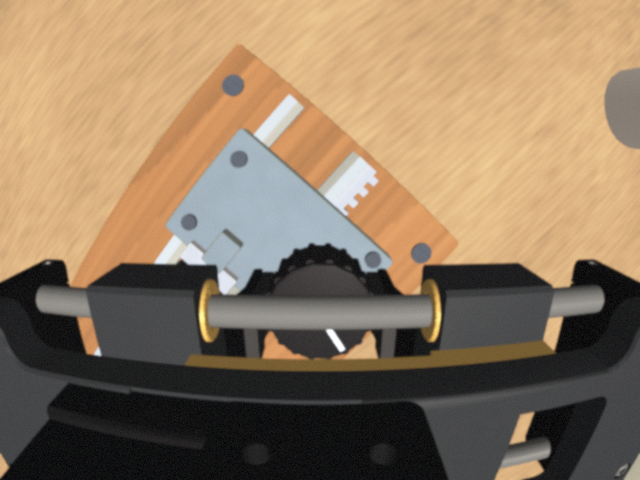

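{"method": "drive_tool", "body": {
  "increments": "-0.8 0 -1 6 255;-0.7 0 -1.05 6 255;-0.55 0 -1.1 6 255;-0.45 0 -1.15 6 255;-0.35 0 -1.2 6 255;-0.2 0 -1.25 6 255;-0.05 0 -1.25 6 255;0.05 0 -1.25 6 255;0.2 0 -1.25 6 255;0 0 0 0 255"
}}

```text
time: 15.2
position: [0.5888, 0.1415, 0.0548]
tool_rot: [-1.57, 0.072, -0.069]
ft_force: [-2.8, 1.9, 2.6]
grip_width: 0.496
```

```bash
python3 st.py
python3 - <<'E'
from h import *
d=get_image("wrist"); cv2.imwrite("pics/w6.png",d["img"][:,:,::-1])
d=get_image("scene"); cv2.imwrite("pics/s6.png",cv2.resize(d["img"][195:295,275:435,::-1],None,fx=5,fy=5,interpolation=cv2.INTER_CUBIC))
E
```

```text
t 15.2 p [0.5888 0.1415 0.0548] ang -5.11 F [-2.81  1.88  2.63] T [ 0.281  0.546 -0.248] w 43.2 tq7 0.0 q [ 0.29  1.07 -0.58]
```

View pics/w6.png

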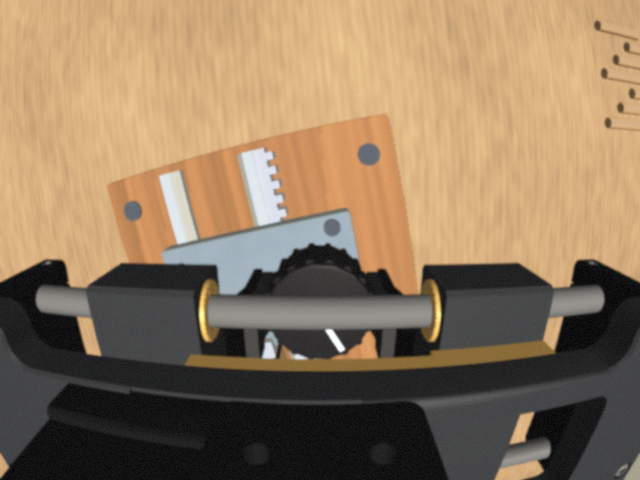

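View pics/s6.png

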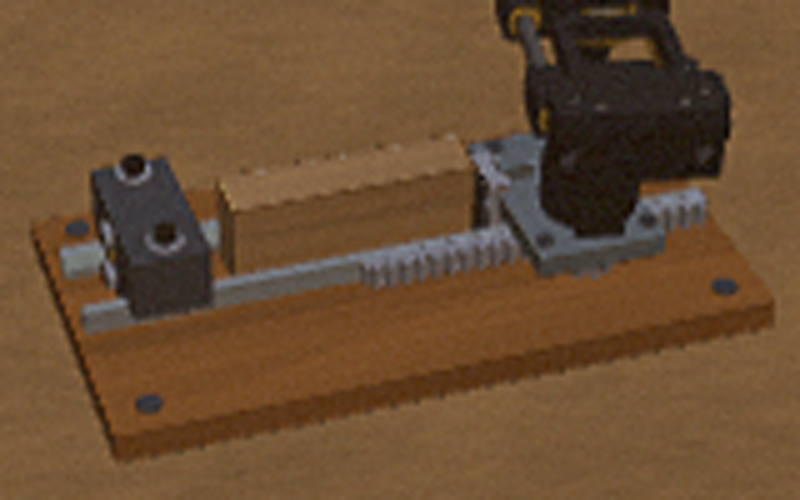

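{"method": "drive_tool", "body": {
  "increments": "0.35 0 -1.2 6 255;0.45 0 -1.15 6 255;0.55 0 -1.1 6 255;0.7 0 -1.05 6 255;0 0 0 0 255;0 0 0 0 255"
}}

```text
time: 16.05
position: [0.5892, 0.1365, 0.0548]
tool_rot: [-1.535, 0.401, -0.396]
ft_force: [-4.5, 0.7, 4.1]
grip_width: 0.5
```

```bash
python3 st.py; python3 st.py
python3 - <<'E'
from h import *
d=get_image("scene"); cv2.imwrite("pics/s7.png",cv2.resize(d["img"][215:265,285:345,::-1],None,fx=12,fy=12,interpolation=cv2.INTER_CUBIC))
E
```

```text
t 16.05 p [0.5892 0.1365 0.0548] ang -29.12 F [-4.51  0.75  4.06] T [ 0.293  1.139 -0.281] w 43.5 tq7 0.26 q [ 0.25  1.06 -0.96]
t 16.05 p [0.5892 0.1365 0.0548] ang -29.12 F [-4.51  0.75  4.06] T [ 0.293  1.139 -0.281] w 43.5 tq7 0.26 q [ 0.25  1.06 -0.96]
```

View pics/s7.png

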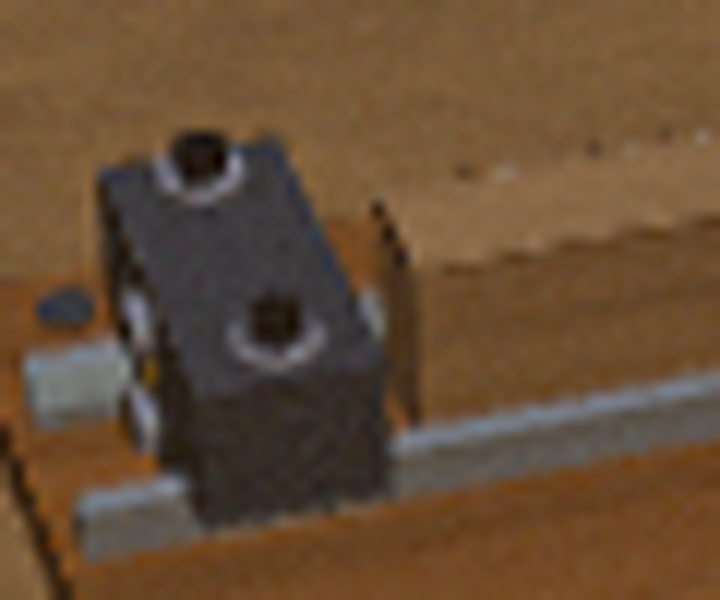

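Run:
```python
from h import *
d=get_image("scene")
def g(u,v,z): return onz(d,(u+.5)/12-.5+285,(v+.5)/12-.5+215,z)
psi=np.radians(6.8);y=np.array([-np.sin(psi),np.cos(psi),0]);x=np.array([np.cos(psi),np.sin(psi),0])
for n,a in [("blank near",(415,268,.063)),("blank far",(378,200,.063)),("bush near",(385,378,.063)),("bush far",(275,140,.063))]:
    w=g(*a);print(n,w,(w@x).round(4),(w@y).round(4))
```

```text
blank near [ 0.57673114 -0.02936312  0.063     ] 0.5692 -0.0974
blank far [ 0.552609   -0.03292778  0.063     ] 0.5448 -0.0981
bush near [ 0.61089885 -0.04044138  0.063     ] 0.6018 -0.1125
bush far [ 0.52793479 -0.04994651  0.063     ] 0.5183 -0.1121
```

{"method": "drive_tool", "body": {
  "increments": "0.4 0 -0.5 3 255;0.4 0 -0.5 3 255;0.45 0 -0.45 3 255;0 0 0 0 255;0 0 0 0 255"
}}

```text
time: 16.77
position: [0.5893, 0.1348, 0.0548]
tool_rot: [-1.509, 0.523, -0.518]
ft_force: [-6.2, 1.6, 5.6]
grip_width: 0.496
```

```bash
python3 st.py
```

```text
t 16.775 p [0.5893 0.1348 0.0548] ang -38.08 F [-6.25  1.61  5.63] T [ 0.322  1.192 -0.087] w 43.2 tq7 0.08 q [ 0.23  1.06 -1.1 ]
```

{"method": "drive_tool", "body": {
  "increments": "-0.35 0 -0.75 2 255;0.1 0 -0.6 2 255;0.3 0 -0.3 2 255"
}}

```text
time: 17.15
position: [0.5894, 0.1336, 0.0548]
tool_rot: [-1.485, 0.605, -0.604]
ft_force: [-4.6, 3.3, 3.5]
grip_width: 0.499
```

```bash
python3 st.py
```

```text
t 17.15 p [0.5894 0.1336 0.0548] ang -44.30 F [-4.56  3.28  3.49] T [0.668 0.962 0.24 ] w 43.4 tq7 0.06 q [ 0.22  1.05 -1.2 ]
```

```bash
for i in 1 2 3; do python3 - <<'E'
from h import *
d=get_image("wrist"); cv2.imwrite("pics/w8.png",d["img"][:,:,::-1])
E
python3 st.py; done
```

```text
t 17.2 p [0.5894 0.1335 0.0548] ang -44.38 F [-4.69  3.54  3.81] T [0.684 1.079 0.162] w 43.1 tq7 -0.19 q [ 0.22  1.05 -1.21]
t 17.25 p [0.5894 0.1335 0.0548] ang -44.30 F [-4.76  3.46  2.78] T [ 0.624  1.045 -0.002] w 43.3 tq7 -0.17 q [ 0.22  1.05 -1.2 ]
t 17.3 p [0.5894 0.1335 0.0548] ang -44.28 F [-4.93  2.76  3.33] T [ 0.706  1.024 -0.022] w 43.3 tq7 -0.03 q [ 0.22  1.05 -1.2 ]
```

View pics/w8.png

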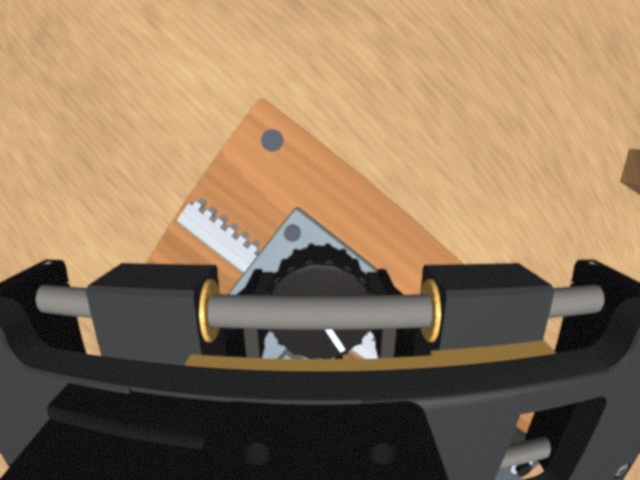

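{"method": "drive_tool", "body": {
  "increments": "-0.2 0 -0.45 1 255"
}}

```text
time: 17.42
position: [0.5894, 0.1333, 0.0548]
tool_rot: [-1.48, 0.618, -0.618]
ft_force: [-1.9, 2.7, 3.0]
grip_width: 0.502
```

```bash
python3 st.py
```

```text
t 17.425 p [0.5894 0.1333 0.0548] ang -45.28 F [-1.93  2.74  3.01] T [0.785 0.667 0.236] w 43.7 tq7 -0.04 q [ 0.22  1.05 -1.22]
```

{"method": "drive_tool", "body": {
  "increments": "-0.2 0 -0.45 1 255"
}}

```text
time: 17.55
position: [0.5894, 0.1331, 0.0548]
tool_rot: [-1.476, 0.631, -0.632]
ft_force: [-1.5, 4.1, 0.9]
grip_width: 0.499
```

```bash
python3 st.py
```

```text
t 17.55 p [0.5894 0.1331 0.0548] ang -46.30 F [-1.5   4.13  0.9 ] T [0.884 0.316 0.254] w 43.4 tq7 -0.07 q [ 0.22  1.05 -1.24]
```

{"method": "drive_tool", "body": {
  "increments": "-0.2 0 -0.45 1 255"
}}

```text
time: 17.68
position: [0.5894, 0.1329, 0.0549]
tool_rot: [-1.471, 0.644, -0.646]
ft_force: [2.0, 4.2, -0.5]
grip_width: 0.496
```

```bash
python3 st.py
```

```text
t 17.675 p [0.5894 0.1329 0.0549] ang -47.31 F [ 1.97  4.18 -0.54] T [ 1.03  -0.114  0.219] w 43.1 tq7 -0.07 q [ 0.22  1.05 -1.25]
```

{"method": "drive_tool", "body": {
  "increments": "0.17 0 -0.12 1 255;0.17 0 -0.12 1 255"
}}

```text
time: 17.92
position: [0.5894, 0.1325, 0.0549]
tool_rot: [-1.463, 0.671, -0.673]
ft_force: [2.3, 5.0, -1.7]
grip_width: 0.5
```

```bash
python3 st.py
```

```text
t 17.925 p [0.5894 0.1325 0.0549] ang -49.31 F [ 2.35  5.   -1.68] T [ 1.203 -0.355  0.201] w 43.5 tq7 -0.07 q [ 0.21  1.05 -1.28]
```

{"method": "drive_tool", "body": {
  "increments": "0.17 0 -0.12 1 255"
}}

```text
time: 18.05
position: [0.5894, 0.1323, 0.0549]
tool_rot: [-1.458, 0.684, -0.686]
ft_force: [1.6, 4.9, -1.3]
grip_width: 0.498
```

```bash
python3 st.py
```

```text
t 18.05 p [0.5894 0.1323 0.0549] ang -50.31 F [ 1.57  4.94 -1.26] T [ 1.173 -0.283  0.186] w 43.3 tq7 -0.07 q [ 0.21  1.05 -1.3 ]
```

{"method": "drive_tool", "body": {
  "increments": "0.17 0 -0.12 1 255"
}}

```text
time: 18.18
position: [0.5894, 0.1322, 0.0549]
tool_rot: [-1.454, 0.698, -0.7]
ft_force: [1.8, 5.7, -1.8]
grip_width: 0.5
```

```bash
python3 st.py;  python3 - <<'E'
from h import *
d=get_image("scene"); cv2.imwrite("pics/s9.png",cv2.resize(d["img"][215:265,285:345,::-1],None,fx=12,fy=12,interpolation=cv2.INTER_CUBIC))
E
```

```text
t 18.175 p [0.5894 0.1322 0.0549] ang -51.31 F [ 1.82  5.72 -1.81] T [ 1.195 -0.328  0.221] w 43.5 tq7 -0.07 q [ 0.21  1.05 -1.32]
```

View pics/s9.png

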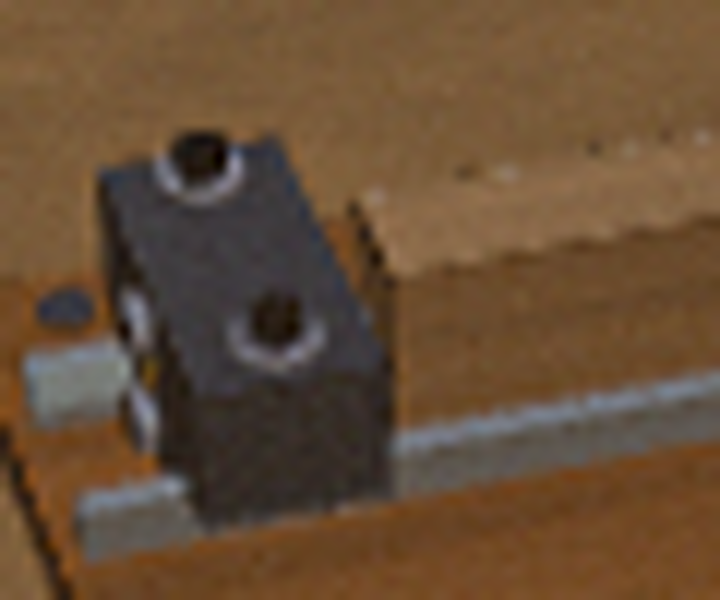

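{"method": "drive_tool", "body": {
  "increments": "0.1 0 -0.05 1 255;0.1 0 -0.05 1 255"
}}

```text
time: 18.48
position: [0.5895, 0.1317, 0.0549]
tool_rot: [-1.445, 0.725, -0.727]
ft_force: [2.8, 4.7, -2.1]
grip_width: 0.502
```

```bash
python3 st.py
```

```text
t 18.475 p [0.5895 0.1317 0.0549] ang -53.31 F [ 2.79  4.66 -2.07] T [ 1.174 -0.353  0.249] w 43.7 tq7 -0.07 q [ 0.21  1.05 -1.35]
```

{"method": "drive_tool", "body": {
  "increments": "0.1 0 -0.05 1 255;0.1 0 -0.05 1 255"
}}

```text
time: 18.73
position: [0.5895, 0.1313, 0.0549]
tool_rot: [-1.435, 0.752, -0.754]
ft_force: [1.6, 4.7, -2.6]
grip_width: 0.501
```

```bash
python3 st.py
```

```text
t 18.725 p [0.5895 0.1313 0.0549] ang -55.32 F [ 1.61  4.69 -2.55] T [ 1.154 -0.424  0.174] w 43.5 tq7 -0.07 q [ 0.2   1.05 -1.38]
```

{"method": "drive_tool", "body": {
  "increments": "0.15 0 -0.1 1 255"
}}

```text
time: 18.85
position: [0.5895, 0.1311, 0.0549]
tool_rot: [-1.43, 0.765, -0.767]
ft_force: [2.7, 5.2, -2.1]
grip_width: 0.499
```

```bash
python3 st.py
```

```text
t 18.85 p [0.5895 0.1311 0.0549] ang -56.32 F [ 2.69  5.18 -2.12] T [ 1.057 -0.485  0.196] w 43.4 tq7 -0.07 q [ 0.2   1.05 -1.4 ]
```

{"method": "drive_tool", "body": {
  "increments": "0.15 0 -0.1 1 255"
}}

```text
time: 18.98
position: [0.5895, 0.131, 0.0549]
tool_rot: [-1.425, 0.778, -0.781]
ft_force: [2.3, 4.6, -2.0]
grip_width: 0.497
```

```bash
python3 st.py
```

```text
t 18.975 p [0.5895 0.131  0.0549] ang -57.32 F [ 2.27  4.64 -2.01] T [ 1.087 -0.49   0.216] w 43.2 tq7 -0.08 q [ 0.2   1.05 -1.41]
```

{"method": "drive_tool", "body": {
  "increments": "0.15 0 -0.1 1 255"
}}

```text
time: 19.1
position: [0.5895, 0.1308, 0.0549]
tool_rot: [-1.42, 0.792, -0.794]
ft_force: [1.5, 4.7, -2.5]
grip_width: 0.5
```

```bash
python3 st.py
```

```text
t 19.1 p [0.5895 0.1308 0.0549] ang -58.31 F [ 1.45  4.66 -2.51] T [ 1.065 -0.481  0.22 ] w 43.5 tq7 -0.11 q [ 0.2   1.05 -1.43]
```

{"method": "drive_tool", "body": {
  "increments": "0.15 0 -0.1 1 255"
}}

```text
time: 19.23
position: [0.5895, 0.1306, 0.0549]
tool_rot: [-1.415, 0.805, -0.807]
ft_force: [2.7, 4.5, -2.0]
grip_width: 0.501
```

```bash
python3 st.py
```

```text
t 19.225 p [0.5895 0.1306 0.0549] ang -59.30 F [ 2.7   4.46 -2.03] T [ 1.096 -0.527  0.285] w 43.6 tq7 -0.15 q [ 0.2   1.05 -1.45]
```

{"method": "drive_tool", "body": {
  "increments": "0.15 0 -0.1 1 255"
}}

```text
time: 19.35
position: [0.5896, 0.1304, 0.0549]
tool_rot: [-1.41, 0.818, -0.821]
ft_force: [2.0, 4.7, -2.1]
grip_width: 0.497
```

```bash
python3 st.py;  python3 - <<'E'
from h import *
d=get_image("scene"); cv2.imwrite("pics/s10.png",cv2.resize(d["img"][215:265,285:345,::-1],None,fx=12,fy=12,interpolation=cv2.INTER_CUBIC))
E
```

```text
t 19.35 p [0.5896 0.1304 0.0549] ang -60.30 F [ 1.99  4.7  -2.1 ] T [ 1.132 -0.518  0.311] w 43.2 tq7 -0.18 q [ 0.2   1.05 -1.46]
```

View pics/s10.png

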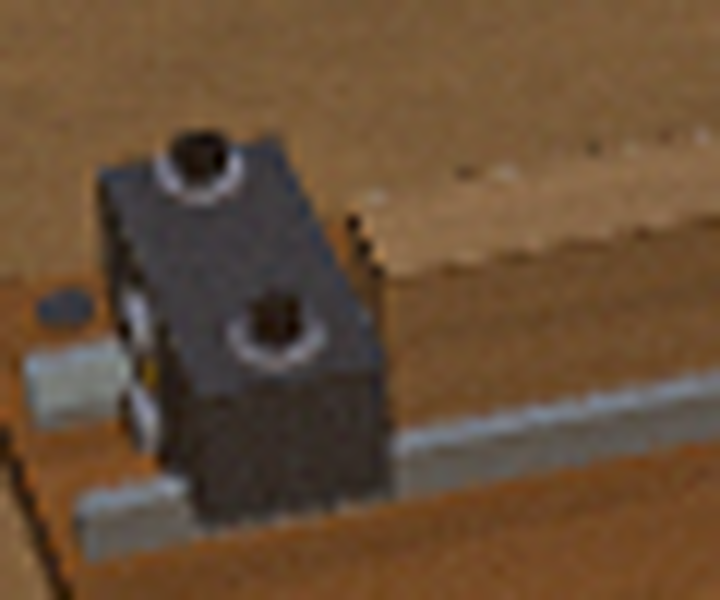

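{"method": "drive_tool", "body": {
  "increments": "0.05 0 -0.05 0.3 255;0 0 0 0 255;0 0 0 0 255;0 0 0 0 255"
}}

```text
time: 19.9
position: [0.5896, 0.1303, 0.0549]
tool_rot: [-1.408, 0.822, -0.824]
ft_force: [3.0, 3.9, -2.1]
grip_width: 0.501
```

```bash
python3 st.py
```

```text
t 19.9 p [0.5896 0.1303 0.0549] ang -60.57 F [ 2.97  3.86 -2.1 ] T [ 1.123 -0.516  0.223] w 43.6 tq7 -0.26 q [ 0.2   1.05 -1.47]
```

{"method": "drive_tool", "body": {
  "increments": "0 0 0 0 120;0 0 0 0 100;0 0 0 0 80;0 0 0 0 80;0 0 0 0 80"
}}

```text
time: 20.52
position: [0.5886, 0.1299, 0.0548]
tool_rot: [-1.41, 0.823, -0.823]
ft_force: [-0.3, 0.5, 0.2]
grip_width: 0.683
```

```bash
python3 st.py
```

```text
t 20.525 p [0.5886 0.1299 0.0548] ang -60.56 F [-0.32  0.52  0.17] T [-0.006  0.038 -0.003] w 59.4 tq7 -0.0 q [ 0.2   1.05 -1.47]
```

{"method": "drive_tool", "body": {
  "increments": "0 -10 0 0 80;0 -25 0 0 80;0 -30 0 0 60;0 -30 0 0 0;0 0 0 9 0;0 0 0 -10 0;0 0 0 -10 0;0 0 0 -10 0;0 0 0 -10 0;0 0 0 -10 0;0 0 0 -10 0;0 0 0 -10 0;0 0 0 -5 0;0 0 0 0 0;0 0 0 0 0"
}}

```text
time: 22.4
position: [0.5887, 0.1303, 0.1502]
tool_rot: [-1.57, -0.074, 0.073]
ft_force: [-0.8, -0.1, 0.2]
grip_width: 0.995
```

```bash
python3 st.py
python3 - <<'E'
from h import *
d=get_image("wrist"); cv2.imwrite("pics/w11.png",d["img"][:,:,::-1])
d=get_image("scene"); cv2.imwrite("pics/s11.png",cv2.resize(d["img"][195:295,275:435,::-1],None,fx=5,fy=5,interpolation=cv2.INTER_CUBIC))
E
```

```text
t 22.4 p [0.5887 0.1303 0.1502] ang 5.37 F [-0.79 -0.09  0.22] T [ 0.04  -0.123  0.02 ] w 86.6 tq7 0.0 q [ 0.21  1.23 -0.32]
```

View pics/w11.png

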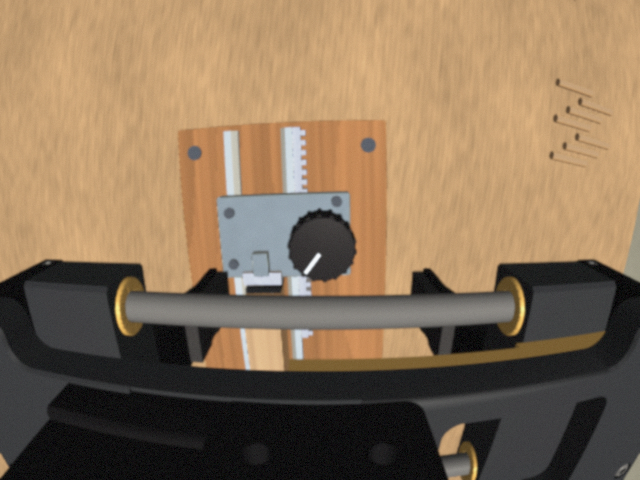

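View pics/s11.png

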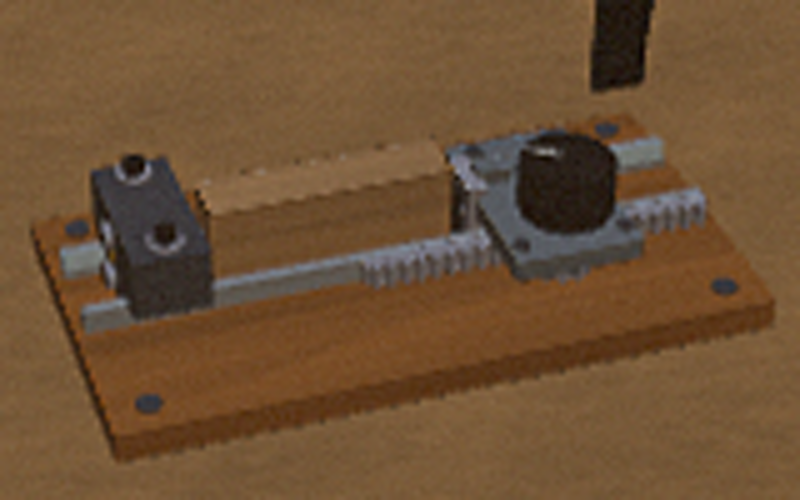

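Run:
```python
from h import *
d=get_image("wrist");T11=d["camera_from_world"]
def line(d,im,box):
    x0,y0,x1,y1=box;g=im[y0:y1,x0:x1].astype(int).min(2);m=(g>150);n,l,st,c=cv2.connectedComponentsWithStats(m.astype(np.uint8))
    k=1+np.argmax(st[1:,4]);v,u=np.nonzero(l==k)
    w=np.array([onz(d,a+x0,b+y0,.082,True)[:2] for a,b in zip(u,v)]);c=w.mean(0);e=np.linalg.svd(w-c)[2][0];return c,np.degrees(np.arctan2(e[1],e[0])),len(u)
print(line(d,d["img"],(298,228,345,276)))
im=cv2.imread("pics/w2.png")[:,:,::-1]
# w2 camera pose: rigid with tool
s=ctrl.get_state()
def tm(rv,p):
    A=np.eye(4);A[:3,:3]=R.from_matrix(rv).as_matrix();A[:3,3]=p;return A
tw=tm(R.from_rotvec(s["tool_rot"]).as_matrix(),s["position"]);ct=T11@tw
M2=np.array([[.9937,4e-4,-.1125],[.1125,-3e-4,.9937],[4e-4,-1,-4e-4]])
d2=dict(d);d2["camera_from_world"]=ct@np.linalg.inv(tm(M2,[.55377,.03588,.1509]))
print(line(d2,im,(375,55,424,85)))
# knob centre now
```

```text
(array([0.58528145, 0.12051974]), np.float64(-120.40975154038576), 113)
(array([0.59801392, 0.15747985]), np.float64(6.995887078578916), 129)
```

```bash
python3 -c "
from bench import workorder
print(workorder.close_job())"
```

```text
the job is handed in; nothing more can be done
None
```

The blank is in the channel against the stop screw, with the jaw pressing it at an estimated 9–10 N. I let go of everything and handed the job in, and no verdict came back.

- **Placing:** I set the blank down with about 12 mm free at each end. The wrist picture showed it seated between the rails before I touched the knob.
- **Feeding:** I turned the knob clockwise in one grip, following its travel. Joint 7's torque held level until the blank met the screw, then rose about 0.035 N m per degree, close to the 0.038 expected from the pad spring. I stopped about 3.3° past that point.
- **After letting go:** The knob's white mark had turned 127.4°, against about 127.3° commanded, so it did not slip or spring back. The wrist force fell to near zero. The last pictures show the blank along the channel against the screw, and the robot clear at about 22 s.
- **Checks that disagreed or were weak:**
  - The wrist torque sensor was too noisy, and gave odd signs at rest, so the pressure figure rests on the joint 7 torque and the turn angle.
  - The two cameras put the bush block's face about 3 mm apart, so I used contact rather than vision to find the stop.
  - I did not measure the bystanders again at the end. The arm never went near them.

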